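# Lock the flywheel at its timing mark with the drop pin

### The job

Take the headed steel stop pin out of the wooden holder and lower it upright into the bush on the engine case's bridge, so that it rides on the flywheel's ring. Then turn the flywheel gently clockwise (seen from above) by its crank peg until the twin-rib sector shows in the bridge's window and the pin drops fully home into that sector's hole; stop as soon as you feel it catch, never forcing the wheel against the pin. Let go of everything and leave the other things on the bench alone.

Things in the scene. Friction and masses are not known exactly. Their poses are not given: they have to be found in the camera images.
- case: Cast-aluminium engine case, fixed to the bench, a 196 mm round drum lying flat; origin under its centre, on the wheel's upright axis; its +x runs from that axis to the bridge. The bridge stands on the rim at +x and reaches in over the wheel: a bush block 34 x 36 mm, 66 to 92 mm above the bench, and outside it an 8 mm plate with the window
- ride (a point): Point on top of the flywheel's flat steel ring straight below the bush, 60 mm above the bench (fixed to the case). Marked sector of the ring: twin raised ribs near the edge, in line with a 20 mm hole, 14 mm deep, 56 mm from the wheel's axis; elsewhere no hole, only short single ribs. With the hole under the bush the twin ribs show in the window
- bush (a point): Centre of the mouth of the bush, 92 mm above the bench, 56 mm from the wheel's axis along the case's +x. Bore 17.5 mm with a 3 mm chamfer, open to the ring below (26 mm long bore, then a 6 mm gap to the ring)
- window (a point): Centre of the top of the window, a 16 x 30 mm opening in the bridge plate, 86.5 mm from the wheel's axis along the case's +x, 74 mm above the bench
- wheel: Flywheel, 186 mm across, with ring and crank peg; origin on its axis at bench height. It turns about upright z; yaw equal to the case's means that the crank peg is straight across from the bridge. It starts 0.65 to 1.15 rad counter-clockwise (from above) of that and stays where left; bearing drag 0.16 N m (3 N at the peg). Stops at 1.6 rad counter-clockwise and 0.6 rad clockwise
- hub (a point): Top of the wheel's hub, on its axis, 74 mm above the bench. The ring is clamped round the hub with its marked hole about across from the crank peg, but up to 0.26 rad (15 mm at the hole) off either way, different every time and not measured: the place where the pin drops must be felt or seen. A pin caught in the hole stops the wheel dead; at most 14 N between wheel and pin
- crank (a point): Centre of the top of the crank peg, an upright round steel peg fixed on the wheel, 16 mm in diameter, 48 mm tall above the ring (top 108 mm above the bench), 56 mm from the wheel's axis
- pin: Loose steel stop pin, about 140 g, in one of the holder's holes: shaft 16 mm wide, 44 mm long, then a round head 24 mm wide, 26 mm tall. Origin at the foot, z up. Riding, its foot is 60 mm above the bench, head 12 mm off the bush; home, foot at 48 mm, head on the bush. It falls home by its own weight over the hole (+-2 mm play); if it hangs on the hole's edge, ease the wheel back
- holder: Wooden holder block, 50 x 130 x 34 mm, fixed; origin at the centre of its underside; two 18 mm holes at y = -35 and +35 mm of its own frame, 24 mm deep; the pin stands in one and the dowel in the other, their feet 10 mm above the bench
- dowel: Plain headless steel dowel, 16 mm in diameter, 74 mm long, in the holder's other hole; leave it. Origin at its foot
- spray: Spray can, 66 mm in diameter, 190 mm tall, origin under its centre; leave it
- screwdriver: Screwdriver lying on the bench, about 180 mm; leave it
- wrench: Wrench lying on the bench, about 170 mm; leave it
- socket_a: Steel socket, 26 mm in diameter, 38 mm tall; leave it
- socket_b: Steel socket, 20 mm in diameter, 32 mm tall; leave it
- carb: Small carburettor body, about 55 x 80 x 70 mm; leave it
Things that resemble listed ones, but are neither listed nor needed, are in the scene too. What is shaped like the pin but green or yellow is not meant.

How it is judged (in metres and radians):
On the way, in this order (a step that is already met when the one before it is completed fails the run):
1. the pin stands upright in the bush, released, riding on the ring (horizontal distance between pin and bush below 0.004 m and angle between pin's own z axis and vertical below 0.12 rad and z of pin in the frame of case between 0.056 and 0.064 m and contact force between the fingers and pin below 0.05 N), for 0.2 s.
2. the marked sector has come under the window and the pin has dropped home into its hole (z of pin in the frame of case between 0.044 and 0.051 m and horizontal distance between pin and bush below 0.003 m and angle between pin's own z axis and vertical below 0.09 rad), for 0.2 s.
At the end, for the whole second after the job is handed in: The pin has dropped home in the bush and in the marked sector's hole (foot 44 to 51 mm above the bench, within 3 mm of the bush's axis, upright within 0.09 rad), so that the marked sector shows in the window; pin and wheel at rest and released (all of step 2 and linear speed of pin below 0.02 m/s and angular speed of wheel below 0.05 rad/s); the robot touches nothing.
It fails at once if the wheel and the pin are pressed against each other with more than 14 N (contact force between pin and wheel above 14 N).
It fails at once if another thing on the bench is moved more than 25 mm (distance of any of dowel, spray, screwdriver, wrench, socket_a, socket_b, carb from where it was at the start of the episode above 0.025 m).
It also fails if it takes over 54 s, if anything falls off the work surface, if the arm or the gripper's body presses on something with over 40 N, if the wrist force passes 120 N, or if a joint passes its speed limit or range.

### The arm

A 6-joint arm with a two-finger parallel gripper is mounted at the origin on the work surface. World frame = base frame: x ahead of the robot, y to its left, z up, the work surface at z = 0. Lengths are in mm, angles in rad, forces in N, time in s.
With the tool pointing down it reaches from about 350 to 875 mm from the base axis. Payload 4.2 kg.
Tool frame: the origin (TCP) lies midway between the tips of the shut fingers; the grasp point (between the pads) lies 19 mm behind it; z points along the fingers, y is the line along which they close (so a half turn about z gives the same grasp; the last joint's range is limited). The gripper opens to 85 mm and grips with 20 to 120 N. Pads are 22 mm wide; open, the fingers measure 114 mm over their backs; the gripper's body (76 mm by 85 mm) begins 54 mm behind the grasp point. The pads swing forward as they close: fully open they stand 13 mm farther back than shut.
Start: joints at [-0.932, 0.385, 0.008, 0, -1.194, -0.259], TCP at [231.723, -580.434, 231.312] pointing down, gripper open.
Joint ranges: [-3.14, 3.14], [-1.21, 2.06], [-1.07, 1.41], [-3.16, 2.05], [-2.99, -0.16], [-3.1, 3.1]. Speed limits (rad/s): [2.79, 2.79, 3.14, 3.14, 3.14, 3.14].

### API

Orientations are given as a unit quaternion [x, y, z, w].
In Python, from bench import arm gives the robot as it stands.
- The arm moves only by the tool send_rows, never from a script. Its argument "targets" is a list of rows, each an object of numbers: "gripper": the gripper command: -1 is fully open, 1 is shut, values between are in proportion; "x", "y", "z": the shift along the tool's x, y, z in cm; "ax", "ay", "az": the turn, a rotation vector about the tool's x, y, z in degrees. A call has 1 to 5 rows; each row shifts and turns the commanded pose from where the row before left it, along the tool's axes as they then stand; what a row does not reach is not made up. A row lasts 1/12 s, in which the tool goes at most 41.7 mm and 7.16 degrees, less where a joint would pass 70% of its speed; a pose out of reach is approached as far as the arm can. A call is refused whole if a number of a shift passes 4.17 or a number of a turn 7.16, either way. A call with a gripper value outside its range is refused whole. The fingers move at their own pace and stop on an object; the grip force is fixed at half the most. Time passes only in rows, so rows that do not move let the fingers close. It gives the time, the measured TCP pose, the force, the opening and the grip force at its end, in the units of the state.
- arm.read_state(): the state, without advancing time (a new reading comes with each control period).
- arm.get_image(name): name is "side" or "top" or "wrist"; returns (picture, depth): 400x640x3 uint8, red, green, blue; 400x640 float32, mm along the optical axis (not along the pixel's ray), 0 where there is no reading.
- arm.camera_model(name): a dict with "fx", "fy", "cx", "cy" (pixels), "cam_to_world" (4x4, takes a point from camera to world coordinates). Camera axes: x right, y down, z forward; pixel columns grow to the right and rows downward; lengths in mm; the calibration is good to about 2 mm. A picture is of the moment at which its call begins: read the wrist's pose just before it. camera_model takes no time and is no camera call; for the wrist camera it gives the pose at the moment of the call.
- arm.job_done(): hands the job in; it is judged then, once.
Trained networks look in the newest picture that a camera, given by its name, has taken for a name from the list of things; names that differ only in an ending like _2 or _b are one class to them, and where a whole thing is asked for, a point or a joint stands for the part that bears it (a point fixed in the world has none). Each returns a list of dicts, best first, with "score" (0 to 1); they miss things now and then, are a little off and sometimes report something else, mostly with a low value. They report only what shows in the picture. A call takes as long as a camera call. They do not tell look-alikes from the thing itself.
- arm.boxes_of(camera, thing): "rect" ([left, top, width, height] in pixels, round what is visible of it).
The state is a dict: "clock": time; "joints": joint angles; "joint_vel": joint speeds; "joint_efforts": joint torques, N m; "position": TCP position; "ee_rot": TCP orientation; "contact_force": force on the tool from outside, world axes, zero at the start; "wrist_torque": the same for the moment, N m; "gripper_width": finger opening in mm; "grasp_force": force on a finger pad.
Only numpy, scipy, OpenCV 4.12 (cv2) and the standard library are available. Lean on these libraries where they do the work, as an engineer would, in place of code of your own. Each camera call takes 0.05 s, during which the arm holds its last target. There are 200 camera calls.

## Working session

There is one attempt and no reset: what is moved stays moved. The work goes in short steps, Python scripts to look and compute and a tool call to move; the robot and the scene stay as the last step left them, time stands still between calls to the robot, and variables do not carry over. Pictures are saved under pics/ and viewed, at most 10 in all, crops included, and the job is handed in when it is done.

Besides the shell and the picture viewer there is one more tool, called as name([rows], argument=value, ...), one row to a line, values as JSON. send_rows: Moves the arm, as the interface text tells. Its arguments: {"type":"object","properties":{"targets":{"type":"array"}},"required":["targets"]}

```bash
ls; mkdir -p pics; python3 - <<'E'
from bench import arm
import cv2,numpy as np
s=arm.read_state();print(s)
for n in("top","side"):
    p,d=arm.get_image(n);cv2.imwrite(f"pics/{n}0.png",p[:,:,::-1]);np.save(f"{n}0.npy",d)
    for t in("pin","holder","case","crank","hub","bush","dowel"):
        print(n,t,[(round(b["score"],2),[round(v) for v in b["rect"]]) for b in arm.boxes_of(n,t)][:4])
    m=arm.camera_model(n);print(m)
E
```

```text
pics
{'clock': 0.0, 'joints': array([-9.32394463e-01,  3.85582059e-01,  6.59105804e-03, -4.88024962e-04,
       -1.19402839e+00, -2.58628307e-01]), 'joint_vel': array([-3.32264111e-03,  2.83484266e-04,  7.36835049e-04, -6.10402687e-04,
       -9.96751816e-05,  1.10595404e-03]), 'joint_efforts': array([-9.07180638e-04, -3.92291415e+01,  1.88404083e+01,  4.18636858e+00,
       -4.64248602e-03,  2.28727288e-05]), 'position': array([ 231.49557263, -579.89557011,  230.1942353 ]), 'ee_rot': array([-1.88659177e-01,  9.82041969e-01,  1.09993966e-03, -2.77626952e-04]), 'contact_force': array([ 0.31279817,  0.45727395, -1.13682121]), 'wrist_torque': array([-0.02070946,  0.00294213,  0.06550828]), 'grasp_force': 0.0, 'gripper_width': 85.10702280314707}
top pin [(0.63, [398, 227, 12, 9])]
top holder [(0.85, [388, 184, 56, 28])]
top case [(0.83, [243, 113, 74, 100])]
top crank [(0.95, [240, 129, 76, 79]), (0.62, [243, 114, 77, 101])]
top hub [(0.96, [238, 134, 76, 73]), (0.7, [237, 112, 79, 104]), (0.6, [311, 216, 27, 68])]
top bush []
top dowel [(0.42, [428, 194, 15, 9])]
{'fx': 417.278637345351
[... 557 characters left out ...]
64, 24, 53]), (0.56, [250, 166, 16, 14])]
side case [(0.93, [293, 159, 84, 58]), (0.53, [251, 99, 26, 59])]
side crank [(0.91, [300, 161, 64, 48])]
side hub [(0.55, [303, 158, 61, 51])]
side bush []
side dowel [(0.41, [327, 283, 4, 20])]
{'fx': 449.39821314018815, 'fy': 449.39821314018815, 'cx': 312.27468753598697, 'cy': 195.94286715049594, 'cam_to_world': array([[ 9.84786824e-01, -1.21125710e-01,  1.24593233e-01,
         3.52262526e+02],
       [-1.73747478e-01, -6.97078812e-01,  6.95624140e-01,
        -8.22480849e+02],
       [ 2.59333478e-03, -7.06689247e-01, -7.07519316e-01,
         9.62944214e+02],
       [ 0.00000000e+00,  0.00000000e+00,  0.00000000e+00,
         1.00000000e+00]])}
```

```bash
python3 - <<'E'
import cv2,numpy as np
a=cv2.imread("pics/top0.png");b=cv2.imread("pics/side0.png")
A=cv2.resize(a[95:295,220:460],(800,667),interpolation=3)[:600]
cv2.imwrite("pics/t1.png",A)
B=cv2.resize(b[90:330,230:430],(500,600),interpolation=3)
cv2.imwrite("pics/s1.png",B)
E
```

```text
(no output)
```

View pics/t1.png

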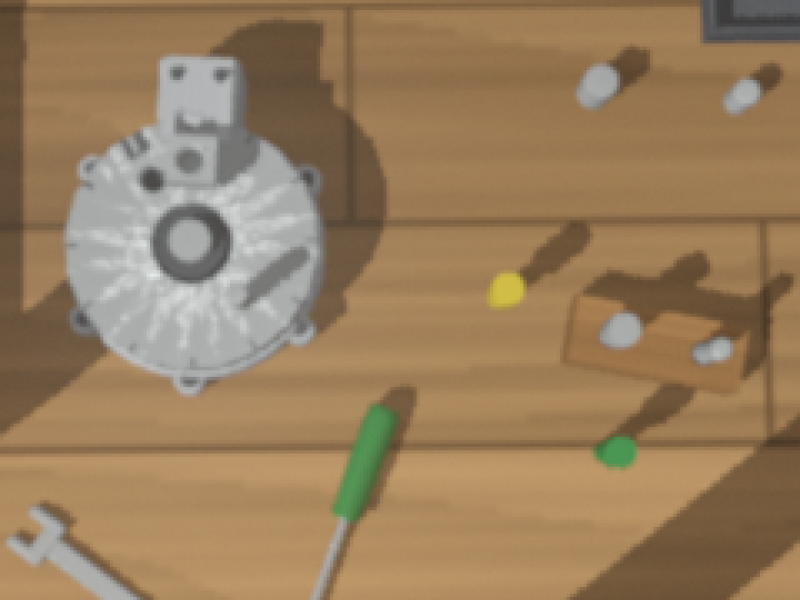

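View pics/s1.png

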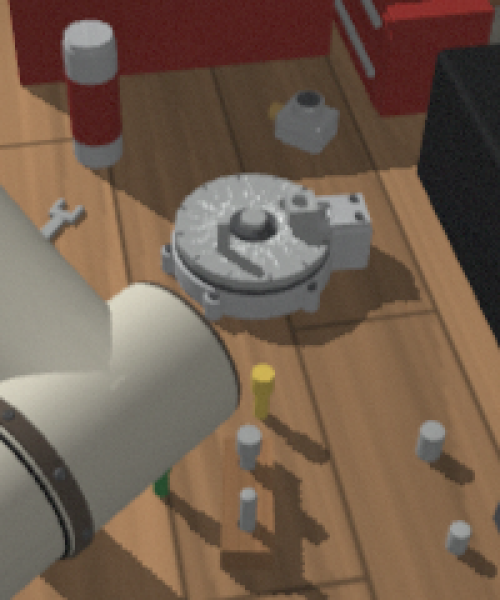

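Choice of pin, crop coordinates in t1 (full-picture pixels in brackets):
- **Grey headed pin in the holder:** (622,330), or px (407,194). This matches the description.
- **Lookalikes to leave:** yellow (507,290), green (618,452), the headless dowel (715,350), and the loose sockets at (598,85) and (743,95).
- **Other points:** the ring's hole is at (151,180), the twin ribs at (135,145), the bush at (190,160), and the peg's shadow runs from (245,300).

```bash
cat > h.py <<'E'
import numpy as np,cv2
from bench import arm
def ray(n,u,v,z,m=None):
    "world point on the pixel's ray at height z"
    m=m or arm.camera_model(n);T=m["cam_to_world"]
    d=T[:3,:3]@np.array([(u-m["cx"])/m["fx"],(v-m["cy"])/m["fy"],1]);o=T[:3,3]
    return (o+d*(z-o[2])/d[2])[:2]
def cloud(n,d,m=None):
    m=m or arm.camera_model(n);T=m["cam_to_world"]
    v,u=np.mgrid[:d.shape[0],:d.shape[1]]
    P=np.stack([(u-m["cx"])/m["fx"]*d,(v-m["cy"])/m["fy"]*d,d],-1)@T[:3,:3].T+T[:3,3]
    P[d<=0]=np.nan
    return P
E
python3 - <<'E'
from h import *
m=arm.camera_model("top")
for t,u,v,z in [("pin",622,330,80),("dowel",719,348,84),("bush",190,160,92),("hub",190,240,74),("hole",151,180,60),("ribs",135,145,64),("green",618,452,70),("yellow",507,290,70)]:
    print(t,ray("top",220+u/3.333-.35,95+v/3.333-.35,z,m).round(1))
d=np.load("top0.npy");P=cloud("top",d,m)
def c(lo,hi,box):
    l,t,r,b=box;Q=P[t:b,l:r].reshape(-1,3);Q=Q[(Q[:,2]>lo)&(Q[:,2]<hi)];return len(Q),Q.mean(0).round(1),Q.min(0).round(),Q.max(0).round()
print("pinhead",c(72,88,(398,184,418,202)))
print("dowel",c(72,92,(420,190,450,210)))
print("peg",c(85,120,(285,165,318,205)))
print("bush",c(84,100,(262,130,290,155)))
print("hub",c(68,80,(265,155,290,180)))
print("spray",[ (arm.boxes_of("top","spray")[:1])])
Q=P.reshape(-1,3);Q=Q[Q[:,2]>120];print("tall x/y bins");H,xe,ye=np.histogram2d(Q[:,0],Q[:,1],bins=[range(0,1000,100),range(-700,700,100)]);print(H.astype(int))
E
```

```text
pin [ 508.1 -184.3]
dowel [ 494.1 -252. ]
bush [632.5 123.2]
hub [577.6 125.2]
hole [624.7 155.4]
ribs [650.1 166.6]
green [ 421.2 -180.9]
yellow [ 539.  -103.9]
pinhead (80, array([ 509. , -185.3,   78.9]), array([ 498., -196.,   74.]), array([ 520., -174.,   83.]))
dowel (41, array([ 494.7, -253. ,   81.8]), array([ 487., -262.,   74.]), array([ 502., -247.,   87.]))
peg (42, array([534.9,  89. , 104.9]), array([528.,  82.,  88.]), array([543.,  96., 111.]))
bush (186, array([633.6, 123.3,  91.2]), array([617., 106.,  85.]), array([652., 142.,  96.]))
hub (122, array([578.3, 125.9,  73.4]), array([564., 112.,  68.]), array([595., 144.,  78.]))
spray [[{'rect': [143.5, 216.5, 55.8, 34.1], 'score': 0.67}]]
tall x/y bins
[[   0    0    0    0    0    0    0   20  107    0    0    0    0]
 [   0    0    0    0    0    0  247 1990  350    0    0    0    0]
 [   0  183    0  806 1784  454 1025    0    0    0    0    0    0]
 [   0    0    0  146    0    0    0    0    0    0  194    0 3654]
 [   0    0    0    0    0    0    0    0    0    0  824    0 4565]
 [ 451  106    0    0    0    0    0    0    0    0    0    0 4443]
 [ 971  242    0    0    0    0    0    0    0    0    0    0 4304]
 [   0    0    0    0    0    0    0    0    0    0    0  105 3391]
 [   0    0    0    0    0    0 1985 2352 2294 1063  835 2028 1874]]
```

```bash
cat >> h.py <<'E'
def plan(xyz,yaw,n,start=None):
    "rows (cm,deg) from the present pose to xyz with tool y at yaw deg (mod 180), tool down"
    s=arm.read_state();p=np.array(start[0] if start else s["position"],float)
    q=s["ee_rot"];y0=start[1] if start else np.degrees(np.arctan2(q[1]**2-q[0]**2,2*q[0]*q[1]))
    dy=(yaw-y0+90)%180-90
    st=(np.array(xyz)-p)/n
    print("from",p.round(1),"yaw",round(y0,1),"turn",round(dy,1))
    for i in range(n):
        a=np.radians(y0+dy*i/n);ey=np.array([np.cos(a),np.sin(a),0]);ez=np.array([0,0,-1]);ex=np.cross(ey,ez)
        print(f'{{"x":{st@ex/10:.2f},"y":{st@ey/10:.2f},"z":{st@ez/10:.2f},"az":{-dy/n:.1f}}}',end=",\n" if i%5==4 else ",")
    print()
E
python3 -c "
from h import *
plan((508.5,-185,130),168.3,15)"
```

```text
from [ 231.7 -580.4  231.3] yaw 111.8 turn 56.5
{"x":-2.69,"y":1.76,"z":0.68,"az":-3.8},{"x":-2.80,"y":1.58,"z":0.68,"az":-3.8},{"x":-2.90,"y":1.40,"z":0.68,"az":-3.8},{"x":-2.98,"y":1.20,"z":0.68,"az":-3.8},{"x":-3.06,"y":1.00,"z":0.68,"az":-3.8},
{"x":-3.12,"y":0.80,"z":0.68,"az":-3.8},{"x":-3.16,"y":0.59,"z":0.68,"az":-3.8},{"x":-3.19,"y":0.38,"z":0.68,"az":-3.8},{"x":-3.21,"y":0.17,"z":0.68,"az":-3.8},{"x":-3.22,"y":-0.04,"z":0.68,"az":-3.8},
{"x":-3.21,"y":-0.25,"z":0.68,"az":-3.8},{"x":-3.18,"y":-0.46,"z":0.68,"az":-3.8},{"x":-3.15,"y":-0.67,"z":0.68,"az":-3.8},{"x":-3.10,"y":-0.87,"z":0.68,"az":-3.8},{"x":-3.03,"y":-1.08,"z":0.68,"az":-3.8},
```

send_rows([
  {"gripper":-0.2,"x":-2.7,"y":1.75,"z":0.68,"az":-3.8},
  {"gripper":-0.2,"x":-2.8,"y":1.6,"z":0.68,"az":-3.8},
  {"gripper":-0.2,"x":-2.9,"y":1.4,"z":0.68,"az":-3.8},
  {"gripper":-0.2,"x":-3.0,"y":1.2,"z":0.68,"az":-3.8},
  {"gripper":-0.2,"x":-3.05,"y":1.0,"z":0.68,"az":-3.8},
])

```text
$.targets[0]: bad value
```

send_rows([
  {"gripper":-0.2,"x":-3.1,"y":0.8,"z":0.68,"az":-3.8},
  {"gripper":-0.2,"x":-3.15,"y":0.6,"z":0.68,"az":-3.8},
  {"gripper":-0.2,"x":-3.2,"y":0.4,"z":0.68,"az":-3.8},
  {"gripper":-0.2,"x":-3.2,"y":0.15,"z":0.68,"az":-3.8},
  {"gripper":-0.2,"x":-3.2,"y":-0.05,"z":0.68,"az":-3.8},
])

```text
$.targets[0]: bad value
```

send_rows([
  {"gripper":-0.2,"x":-3.2,"y":-0.25,"z":0.68,"az":-3.8},
  {"gripper":-0.2,"x":-3.2,"y":-0.45,"z":0.68,"az":-3.8},
  {"gripper":-0.2,"x":-3.15,"y":-0.65,"z":0.68,"az":-3.8},
  {"gripper":-0.2,"x":-3.1,"y":-0.85,"z":0.68,"az":-3.8},
  {"gripper":-0.2,"x":-3.05,"y":-1.1,"z":0.68,"az":-3.8},
])

```text
$.targets[0]: bad value
```

send_rows([
  {"gripper":-0.2},
  {"gripper":-0.2},
])

```text
$.targets[0]: bad value
```

```bash
python3 - <<'E'
from h import *
s=arm.read_state();print(s["clock"],s["position"],s["gripper_width"],s["joints"],s["contact_force"])
plan((508.5,-185,52),168.3,4)
m=arm.camera_model("wrist");p,d=arm.get_image("wrist");cv2.imwrite("pics/w1.png",p[:,:,::-1]);P=cloud("wrist",d,m)
Q=P.reshape(-1,3);k=(np.hypot(Q[:,0]-508,Q[:,1]+185)<25)&(Q[:,2]>65)&(Q[:,2]<95);Q=Q[k]
if len(Q): print(len(Q),Q.mean(0),Q.min(0),Q.max(0))
print([(b["score"],b["rect"]) for b in arm.boxes_of("wrist","pin")])
E
```

```text
0.85 [ 231.71676108 -580.43756269  231.31792824] 85.87498340899114 [-9.32406255e-01  3.84689179e-01  7.89398504e-03  1.12581844e-05
 -1.19398991e+00 -2.58607057e-01] [-0.51800035 -0.10231541  0.57501898]
from [ 231.7 -580.4  231.3] yaw 111.8 turn 56.5
{"x":-10.09,"y":6.62,"z":4.48,"az":-14.1},{"x":-11.40,"y":3.95,"z":4.48,"az":-14.1},{"x":-12.02,"y":1.05,"z":4.48,"az":-14.1},{"x":-11.91,"y":-1.92,"z":4.48,"az":-14.1},
[]
```

View pics/w1.png

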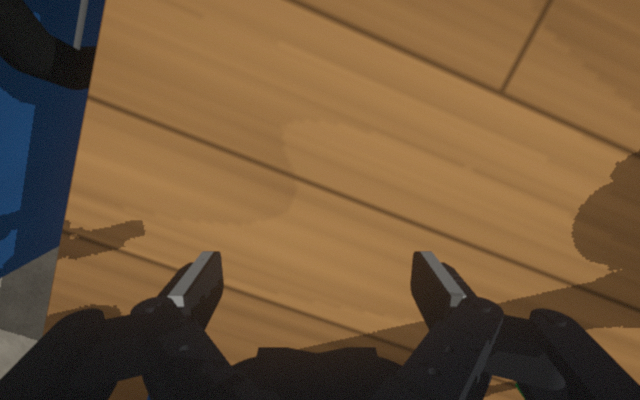

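The wrist picture shows only bare bench and the open fingers, because the calls were refused and the arm hasn't moved. The rows probably need all seven keys, so I'll try one that way.

send_rows([
  {"gripper":-0.2,"x":-2.7,"y":1.75,"z":0.68,"ax":0,"ay":0,"az":-3.8},
  {"gripper":-0.2,"x":-2.8,"y":1.6,"z":0.68,"ax":0,"ay":0,"az":-3.8},
  {"gripper":-0.2,"x":-2.9,"y":1.4,"z":0.68,"ax":0,"ay":0,"az":-3.8},
  {"gripper":-0.2,"x":-3.0,"y":1.2,"z":0.68,"ax":0,"ay":0,"az":-3.8},
  {"gripper":-0.2,"x":-3.05,"y":1.0,"z":0.68,"ax":0,"ay":0,"az":-3.8},
])

```text
clock: 1.37
position: [324.6, -447.3, 197.2]
ee_rot: [-0.35, 0.937, -0.0, 0.0]
contact_force: [0.5, 0.8, 0.4]
gripper_width: 51.1
grasp_force: 0.0
```

send_rows([
  {"gripper":-0.2,"x":-3.1,"y":0.8,"z":0.68,"ax":0,"ay":0,"az":-3.8},
  {"gripper":-0.2,"x":-3.15,"y":0.6,"z":0.68,"ax":0,"ay":0,"az":-3.8},
  {"gripper":-0.2,"x":-3.2,"y":0.4,"z":0.68,"ax":0,"ay":0,"az":-3.8},
  {"gripper":-0.2,"x":-3.2,"y":0.15,"z":0.68,"ax":0,"ay":0,"az":-3.8},
  {"gripper":-0.2,"x":-3.2,"y":-0.05,"z":0.68,"ax":0,"ay":0,"az":-3.8},
])

```text
clock: 1.78
position: [416.3, -315.5, 163.3]
ee_rot: [-0.5, 0.866, -0.0, 0.0]
contact_force: [0.7, -0.0, 0.1]
gripper_width: 51.3
grasp_force: 0.0
```

send_rows([
  {"gripper":-0.2,"x":-3.2,"y":-0.25,"z":0.68,"ax":0,"ay":0,"az":-3.8},
  {"gripper":-0.2,"x":-3.2,"y":-0.45,"z":0.68,"ax":0,"ay":0,"az":-3.8},
  {"gripper":-0.2,"x":-3.15,"y":-0.65,"z":0.68,"ax":0,"ay":0,"az":-3.8},
  {"gripper":-0.2,"x":-3.1,"y":-0.85,"z":0.68,"ax":0,"ay":0,"az":-3.8},
  {"gripper":-0.2,"x":-3.05,"y":-1.1,"z":0.68,"ax":0,"ay":0,"az":-3.8},
])

```text
clock: 2.2
position: [507.6, -182.5, 129.3]
ee_rot: [-0.636, 0.772, -0.0, 0.0]
contact_force: [0.3, -0.9, 0.3]
gripper_width: 51.2
grasp_force: 0.0
```

```bash
python3 - <<'E'
from h import *
s=arm.read_state();print(s["clock"],s["position"],s["gripper_width"],s["joints"],s["contact_force"])
plan((508.5,-185,52),168.3,4)
m=arm.camera_model("wrist");p,d=arm.get_image("wrist");cv2.imwrite("pics/w2.png",p[:,:,::-1]);P=cloud("wrist",d,m)
Q=P.reshape(-1,3);k=(np.hypot(Q[:,0]-508,Q[:,1]+185)<25)&(Q[:,2]>65)&(Q[:,2]<95);Q=Q[k]
if len(Q): print(len(Q),Q.mean(0),Q.min(0),Q.max(0))
print([(b["score"],b["rect"],ray("wrist",b["rect"][0]+b["rect"][2]/2,b["rect"][1]+b["rect"][3]/2,80,m)) for b in arm.boxes_of("wrist","pin")])
E
```

```text
2.2 [ 507.57881926 -182.52225871  129.2713378 ] 51.18050367357487 [-4.43629024e-02  3.39174079e-01 -3.44302754e-01  1.40411348e-04
 -8.86792695e-01 -1.48348989e-01] [ 0.2929337  -0.94939403  0.26192942]
from [ 507.6 -182.5  129.3] yaw 169.0 turn -0.7
{"x":0.06,"y":-0.03,"z":1.93,"az":0.2},{"x":0.06,"y":-0.03,"z":1.93,"az":0.2},{"x":0.06,"y":-0.03,"z":1.93,"az":0.2},{"x":0.06,"y":-0.03,"z":1.93,"az":0.2},
1195 [ 507.89546503 -189.52447503   78.52417735] [ 496.54394458 -199.74623045   65.01098929] [ 519.81403175 -176.27339972   81.86186549]
[(0.97, [277.4, 267.3, 36.2, 66.1], array([ 533.10327092, -128.7122061 ])), (0.8, [294.4, 185.5, 35.5, 44.7], array([ 508.65230744, -192.36773581])), (0.75, [408.9, 157.2, 57.6, 50.5], array([ 429.49734773, -193.65709762]))]
```

View pics/w2.png

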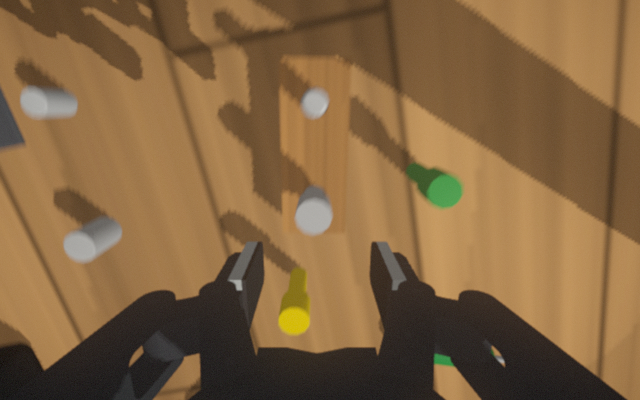

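```bash
python3 - <<'E'
from h import *
m=arm.camera_model("wrist")
p,d=arm.get_image("wrist");P=cloud("wrist",d,m).reshape(-1,3)
k=(np.hypot(P[:,0]-508,P[:,1]+187)<22)&(P[:,2]>77)&(P[:,2]<84);Q=P[k];print(len(Q),Q.mean(0),(Q.min(0)+Q.max(0))/2,np.ptp(Q,axis=0))
k=(np.hypot(P[:,0]-494,P[:,1]+254)<16)&(P[:,2]>80)&(P[:,2]<90);Q=P[k];print(len(Q),Q.mean(0),(Q.min(0)+Q.max(0))/2)
print(ray("wrist",314.5,214,80,m),ray("wrist",314.5,102,84,m))
plan((508.3,-186.8,51.5),168.3,4)
E
```

```text
1054 [ 508.16593525 -188.34842684   79.65511151] [ 508.26353104 -187.79163113   79.22803617] [23.02147344 23.712057    4.44101586]
619 [ 493.87609063 -256.28366671   83.3459313 ] [ 493.87629958 -256.24366018   83.0290272 ]
[ 509.19106821 -186.76946305] [ 496.18738023 -253.27786144]
from [ 507.8 -182.2  128.8] yaw 169.0 turn -0.7
{"x":0.11,"y":-0.03,"z":1.93,"az":0.2},{"x":0.11,"y":-0.03,"z":1.93,"az":0.2},{"x":0.11,"y":-0.04,"z":1.93,"az":0.2},{"x":0.11,"y":-0.04,"z":1.93,"az":0.2},
```

The picture confirms the grey headed pin at (315,213), standing in the holder. The dowel is at (315,102) and the lookalikes at (294,320) and (443,190). I'll descend and grip.

send_rows([
  {"gripper":-0.2,"x":0.2,"y":-0.03,"z":2.0,"ax":0,"ay":0,"az":0},
  {"gripper":-0.2,"x":0.2,"y":-0.03,"z":2.0,"ax":0,"ay":0,"az":0},
  {"gripper":-0.2,"x":0.05,"y":-0.03,"z":2.0,"ax":0,"ay":0,"az":0},
  {"gripper":-0.2,"x":0,"y":0,"z":1.7,"ax":0,"ay":0,"az":0},
  {"gripper":-0.2,"x":0,"y":0,"z":0,"ax":0,"ay":0,"az":0},
])

```text
clock: 2.77
position: [503.8, -189.0, 49.4]
ee_rot: [-0.633, 0.774, 0.003, -0.002]
contact_force: [-0.2, 0.2, -0.2]
gripper_width: 51.3
grasp_force: 0.0
```

send_rows([
  {"gripper":1,"x":0,"y":0,"z":0,"ax":0,"ay":0,"az":0},
  {"gripper":1,"x":0,"y":0,"z":0,"ax":0,"ay":0,"az":0},
  {"gripper":1,"x":0,"y":0,"z":0,"ax":0,"ay":0,"az":0},
  {"gripper":1,"x":0,"y":0,"z":0,"ax":0,"ay":0,"az":0},
  {"gripper":1,"x":0,"y":0,"z":0,"ax":0,"ay":0,"az":0},
])

```text
clock: 3.18
position: [507.9, -188.9, 53.9]
ee_rot: [-0.635, 0.773, -0.001, 0.001]
contact_force: [-0.4, -1.0, 3.5]
gripper_width: 21.6
grasp_force: 58.9
```

send_rows([
  {"gripper":1,"x":0,"y":0,"z":-1.5,"ax":0,"ay":0,"az":0},
  {"gripper":1,"x":0,"y":0,"z":-2.5,"ax":0,"ay":0,"az":0},
  {"gripper":1,"x":0,"y":0,"z":-3.0,"ax":0,"ay":0,"az":0},
  {"gripper":1,"x":0,"y":0,"z":-3.0,"ax":0,"ay":0,"az":0},
  {"gripper":1,"x":0,"y":0,"z":-2.0,"ax":0,"ay":0,"az":0},
])

```text
clock: 3.6
position: [507.4, -188.6, 175.3]
ee_rot: [-0.635, 0.773, -0.001, 0.001]
contact_force: [1.4, 0.2, -0.9]
gripper_width: 20.8
grasp_force: 59.8
```

```bash
python3 - <<'E'
from h import *
for i in range(3):
    s=arm.read_state();print(s["clock"],s["position"],s["gripper_width"],s["contact_force"],s["ee_rot"])
    m=arm.camera_model("wrist");p,d=arm.get_image("wrist")
cv2.imwrite("pics/w3.png",p[:,:,::-1])
# to clearance above the bush
plan((633,123.3,172),168.3,9)
E
```

```text
3.6 [ 507.43968945 -188.60863514  175.3144073 ] 20.845473516281263 [ 1.44528066  0.24858744 -0.94441253] [-0.63460175  0.77283739 -0.00127386  0.00117199]
3.65 [ 509.59658308 -189.17626258  179.01978611] 20.875963611827114 [ 1.24783313 -0.38741981  2.11604975] [-0.63490834  0.7725691  -0.00418912  0.00329221]
3.7 [ 509.00157356 -188.81281053  176.59302002] 20.91273059990648 [-0.16718312  0.06138179 -2.0891045 ] [-0.63466305  0.77277604 -0.00325798  0.00306397]
from [ 507.4 -188.4  174. ] yaw 168.7 turn -0.4
{"x":-3.67,"y":-0.69,"z":0.02,"az":0.0},{"x":-3.67,"y":-0.69,"z":0.02,"az":0.0},{"x":-3.67,"y":-0.69,"z":0.02,"az":0.0},{"x":-3.67,"y":-0.68,"z":0.02,"az":0.0},{"x":-3.67,"y":-0.68,"z":0.02,"az":0.0},
{"x":-3.67,"y":-0.68,"z":0.02,"az":0.0},{"x":-3.67,"y":-0.67,"z":0.02,"az":0.0},{"x":-3.67,"y":-0.67,"z":0.02,"az":0.0},{"x":-3.67,"y":-0.67,"z":0.02,"az":0.0},
```

View pics/w3.png

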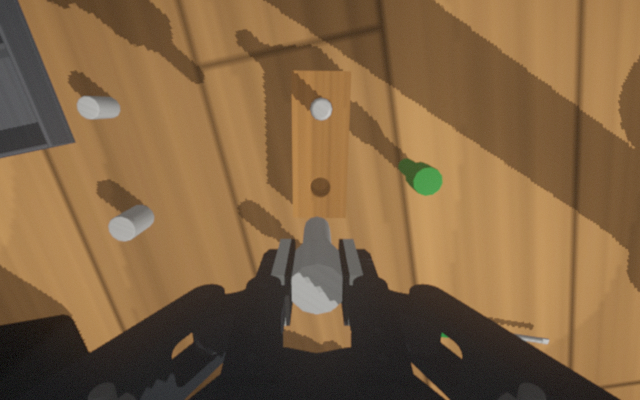

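The pin is held upright in the fingers, with its foot at about (318,222) and the holder's hole empty at (320,187). Next I'll move over the bush.

send_rows([
  {"gripper":1,"x":-2.5,"y":-0.4,"z":0,"ax":0,"ay":0,"az":0},
  {"gripper":1,"x":-3.5,"y":-0.7,"z":0,"ax":0,"ay":0,"az":0},
  {"gripper":1,"x":-3.7,"y":-0.7,"z":0,"ax":0,"ay":0,"az":0},
  {"gripper":1,"x":-3.7,"y":-0.7,"z":0,"ax":0,"ay":0,"az":0},
  {"gripper":1,"x":-3.7,"y":-0.7,"z":0,"ax":0,"ay":0,"az":0},
])

```text
clock: 4.17
position: [570.4, -25.6, 170.2]
ee_rot: [-0.634, 0.773, 0.001, -0.002]
contact_force: [0.3, 0.3, -0.6]
gripper_width: 20.8
grasp_force: 59.8
```

send_rows([
  {"gripper":1,"x":-3.7,"y":-0.7,"z":0,"ax":0,"ay":0,"az":0},
  {"gripper":1,"x":-3.7,"y":-0.7,"z":0,"ax":0,"ay":0,"az":0},
  {"gripper":1,"x":-3.7,"y":-0.7,"z":0.5,"ax":0,"ay":0,"az":0},
  {"gripper":1,"x":-3.0,"y":-0.5,"z":0.5,"ax":0,"ay":0,"az":0},
  {"gripper":1,"x":-1.8,"y":-0.3,"z":0.5,"ax":0,"ay":0,"az":0},
])

```text
clock: 4.58
position: [630.6, 126.2, 154.5]
ee_rot: [-0.635, 0.772, 0.001, -0.001]
contact_force: [1.2, -0.3, -0.8]
gripper_width: 21.1
grasp_force: 59.8
```

send_rows([
  {"gripper":1,"x":0,"y":0,"z":0.5,"ax":0,"ay":0,"az":0},
  {"gripper":1,"x":0,"y":0,"z":0.3,"ax":0,"ay":0,"az":0},
  {"gripper":1,"x":0,"y":0,"z":0,"ax":0,"ay":0,"az":0},
  {"gripper":1,"x":0,"y":0,"z":0,"ax":0,"ay":0,"az":0},
])

```text
clock: 4.92
position: [630.1, 121.8, 148.6]
ee_rot: [-0.634, 0.773, 0.0, -0.001]
contact_force: [0.2, -0.2, -1.0]
gripper_width: 20.8
grasp_force: 59.8
```

```bash
python3 - <<'E'
from h import *
from scipy.optimize import least_squares
s=arm.read_state();t=s["position"];print(s["clock"],t,s["joints"])
m=arm.camera_model("wrist");p,d=arm.get_image("wrist");s=arm.read_state();print(s["position"])
cv2.imwrite("pics/w4.png",p[:,:,::-1]);np.save("w4.npy",d);P=cloud("wrist",d,m);np.save("w4P.npy",P)
Q=P.reshape(-1,3);k=(np.hypot(Q[:,0]-t[0],Q[:,1]-t[1])<14)&(Q[:,2]>t[2]-48)&(Q[:,2]<t[2]-12);Q=Q[k]
print(len(Q),Q.min(0),Q.max(0))
f=least_squares(lambda c:np.hypot(Q[:,0]-c[0]-c[2]*(Q[:,2]-t[2]),Q[:,1]-c[1]-c[3]*(Q[:,2]-t[2]))-8,[t[0],t[1],0,0],loss="soft_l1");print("axis at tcp height, slopes",f.x,np.std(f.fun))
B=P.reshape(-1,3);B=B[(np.hypot(B[:,0]-633,B[:,1]-123)<40)&(abs(B[:,2]-91.5)<4)];print("bush block",len(B),B.min(0),B.max(0))
S,sd=arm.get_image("side");cv2.imwrite("pics/side1.png",S[:,:,::-1]);np.save("side1.npy",sd)
c=np.hstack([p[60:360,150:450,::-1],cv2.resize(S[150:230,320:400,::-1],(300,300),interpolation=cv2.INTER_CUBIC)]);cv2.imwrite("pics/c4.png",c)
E
```

```text
4.9167 [630.14259991 121.82937317 148.59039358] [ 4.42578615e-01  4.78032896e-01 -5.92410593e-02 -7.54360251e-05
 -1.03565047e+00 -6.40056211e-01]
[630.5411021  121.89154413 149.25023716]
502 [622.7061843  114.91561046 105.76862998] [638.35760895 124.78618284 136.58499581]
axis at tcp height, slopes [ 6.30520604e+02  1.23405130e+02 -2.65500189e-03  6.54221259e-04] 0.21990256887888554
bush block 1729 [615.1512602  102.09021425  87.52552873] [650.59102832 139.98325441  94.25133919]
```

View pics/c4.png

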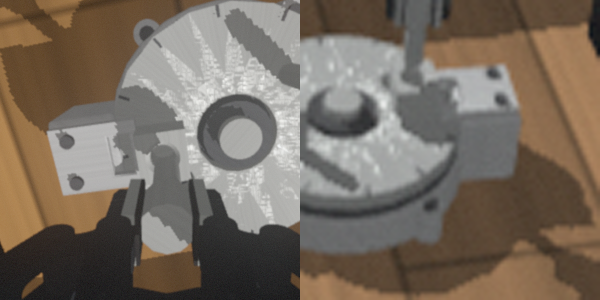

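```bash
python3 - <<'E'
from h import *
P=np.load("w4P.npy");Q=P.reshape(-1,3);Q=Q[~np.isnan(Q[:,0])]
B=Q[(np.hypot(Q[:,0]-633,Q[:,1]-122)<32)&(abs(Q[:,2]-92)<1.5)&(np.hypot(Q[:,0]-630.5,Q[:,1]-123.4)>0)]
print(len(B),cv2.minAreaRect(B[:,:2].astype(np.float32)),np.percentile(B,[1,50,99],axis=0))
H=Q[(np.hypot(Q[:,0]-578,Q[:,1]-124)<25)];
for lo,hi in((72,76),(70,78)):
    h=H[(H[:,2]>lo)&(H[:,2]<hi)];print("hub",len(h),np.median(h[:,2]),cv2.minEnclosingCircle(h[:,:2].astype(np.float32)),h.mean(0))
d=np.load("top0.npy");T=cloud("top",d).reshape(-1,3);h=T[(np.hypot(T[:,0]-578,T[:,1]-124)<22)&(T[:,2]>71)&(T[:,2]<77)];print("top hub",cv2.minEnclosingCircle(h[:,:2].astype(np.float32)),h.mean(0))
pl=Q[(Q[:,0]>645)&(Q[:,0]<720)&(abs(Q[:,1]-122)<40)&(Q[:,2]>70)&(Q[:,2]<100)];print("bridge",len(pl),np.percentile(pl,[1,50,99],axis=0),cv2.minAreaRect(pl[:,:2].astype(np.float32)))
E
```

```text
1485 ((633.03466796875, 121.09022521972656), (36.49690246582031, 34.01953125), 86.76578521728516) [[615.85537818 102.7847598   90.55668509]
 [632.80146214 113.96078884  91.69116234]
 [649.78221842 138.82691559  93.10581514]]
hub 1347 73.72212503620509 ((576.9507446289062, 124.40435028076172), 15.33133602142334) [577.18159887 123.97632322  73.71573782]
hub 1389 73.70144539892215 ((576.9507446289062, 124.40435028076172), 15.33133602142334) [577.31206877 123.76017013  73.64430559]
top hub ((578.55419921875, 126.38113403320312), 14.80916976928711) [578.02705903 125.82226698  73.69379686]
bridge 5003 [[645.58890193  92.92655634  70.92147508]
 [684.20446383 115.7936208   73.83731655]
 [711.48744084 142.71717978  92.30875591]] ((678.4253540039062, 118.67217254638672), (50.84700393676758, 68.29035186767578), 87.18234252929688)
```

The picture shows the pin hanging vertical over the bush, its foot at about (163,150) in the crop. In the wrist frame the bush is at (633.0,121.1) and the pin at (630.6,123.4). I'll correct by that difference and lower it.

send_rows([
  {"gripper":1,"x":0.09,"y":-0.14,"z":0,"ax":0,"ay":0,"az":0},
  {"gripper":1,"x":0.09,"y":-0.14,"z":0.3,"ax":0,"ay":0,"az":0},
  {"gripper":1,"x":0,"y":0,"z":0.4,"ax":0,"ay":0,"az":0},
  {"gripper":1,"x":0,"y":0,"z":0.2,"ax":0,"ay":0,"az":0},
  {"gripper":1,"x":0,"y":0,"z":0,"ax":0,"ay":0,"az":0},
])

```text
clock: 5.43
position: [632.8, 120.6, 139.4]
ee_rot: [-0.634, 0.773, 0.0, -0.001]
contact_force: [0.4, -0.6, -0.4]
gripper_width: 20.6
grasp_force: 59.8
```

```bash
cat >> h.py <<'E'
def pinbush():
    from scipy.optimize import least_squares
    m=arm.camera_model("wrist");p,d=arm.get_image("wrist");s=arm.read_state();t=s["position"];Q=cloud("wrist",d,m).reshape(-1,3);Q=Q[~np.isnan(Q[:,0])]
    print(s["clock"],t.round(1),s["contact_force"].round(1),s["gripper_width"])
    A=Q[(np.hypot(Q[:,0]-t[0],Q[:,1]-t[1])<14)&(Q[:,2]>max(t[2]-45,94))&(Q[:,2]<t[2]-12)]
    f=least_squares(lambda c:np.hypot(Q2[:,0]-c[0],Q2[:,1]-c[1])-8,[t[0],t[1]],loss="soft_l1") if len(Q2:=A)>20 else None
    B=Q[(np.hypot(Q[:,0]-633,Q[:,1]-121)<29)&(abs(Q[:,2]-92)<1.5)]
    print("pin",f.x if f else None,len(A),"zmin",A[:,2].min() if len(A) else 0,"block",cv2.minAreaRect(B[:,:2].astype(np.float32)))
    return p,Q
E
python3 -c "
from h import *
p,Q=pinbush()"
```

```text
5.4833 [633.  120.7 139.7] [ 0.4 -0.6 -1.9] 21.25671177590332
pin [633.23810391 122.15684534] 509 zmin 96.62830614150195 block ((633.0462646484375, 121.06559753417969), (36.582611083984375, 34.10369873046875), 86.86168670654297)
```

send_rows([
  {"gripper":1,"x":0.1,"y":0,"z":0,"ax":0,"ay":0,"az":0},
  {"gripper":1,"x":0,"y":0,"z":0.3,"ax":0,"ay":0,"az":0},
  {"gripper":1,"x":0,"y":0,"z":0.3,"ax":0,"ay":0,"az":0},
  {"gripper":1,"x":0,"y":0,"z":0.3,"ax":0,"ay":0,"az":0},
  {"gripper":1,"x":0,"y":0,"z":0.3,"ax":0,"ay":0,"az":0},
])

```text
clock: 5.9
position: [633.0, 120.0, 127.9]
ee_rot: [-0.635, 0.773, 0.0, -0.0]
contact_force: [-0.1, 0.4, -1.2]
gripper_width: 21.3
grasp_force: 59.8
```

```bash
python3 -c "
from h import *
p,Q=pinbush();p,Q=pinbush()"
```

```text
5.95 [632.6 119.9 127.1] [-0.4  0.5 -2.5] 20.85358600288731
pin [633.47177315 121.53370378] 375 zmin 94.04044684278782 block ((632.8234252929688, 118.25819396972656), (30.867164611816406, 34.01963424682617), 86.78292083740234)
6.0 [632.7 119.8 127.4] [ 0.6  0.5 -1.2] 20.91988147050056
pin [633.04721898 121.42007135] 371 zmin 94.0589207206101 block ((632.8717041015625, 117.8833999633789), (30.499752044677734, 34.11699295043945), 86.69808959960938)
```

send_rows([
  {"gripper":1,"x":0,"y":0,"z":0.4,"ax":0,"ay":0,"az":0},
  {"gripper":1,"x":0,"y":0,"z":0.4,"ax":0,"ay":0,"az":0},
  {"gripper":1,"x":0,"y":0,"z":0.4,"ax":0,"ay":0,"az":0},
  {"gripper":1,"x":0,"y":0,"z":0.3,"ax":0,"ay":0,"az":0},
  {"gripper":1,"x":0,"y":0,"z":0,"ax":0,"ay":0,"az":0},
])

```text
clock: 6.42
position: [632.7, 119.8, 112.2]
ee_rot: [-0.634, 0.773, 0.0, -0.001]
contact_force: [-0.2, -0.8, -2.3]
gripper_width: 20.9
grasp_force: 59.9
```

send_rows([
  {"gripper":1,"x":0,"y":0,"z":0.2,"ax":0,"ay":0,"az":0},
  {"gripper":1,"x":0,"y":0,"z":0.2,"ax":0,"ay":0,"az":0},
  {"gripper":1,"x":0,"y":0,"z":0.1,"ax":0,"ay":0,"az":0},
  {"gripper":1,"x":0,"y":0,"z":0,"ax":0,"ay":0,"az":0},
])

```text
clock: 6.75
position: [633.1, 119.9, 108.1]
ee_rot: [-0.634, 0.773, 0.0, -0.0]
contact_force: [-0.3, 0.5, -1.4]
gripper_width: 21.0
grasp_force: 59.9
```

send_rows([
  {"gripper":1,"x":0,"y":0,"z":0.1,"ax":0,"ay":0,"az":0},
  {"gripper":1,"x":0,"y":0,"z":0.1,"ax":0,"ay":0,"az":0},
  {"gripper":1,"x":0,"y":0,"z":0,"ax":0,"ay":0,"az":0},
])

```text
clock: 7.0
position: [633.1, 119.9, 106.2]
ee_rot: [-0.634, 0.773, 0.0, -0.0]
contact_force: [0.1, -0.5, -0.6]
gripper_width: 21.1
grasp_force: 59.9
```

send_rows([
  {"gripper":-0.2,"x":0,"y":0,"z":0,"ax":0,"ay":0,"az":0},
  {"gripper":-0.2,"x":0,"y":0,"z":0,"ax":0,"ay":0,"az":0},
  {"gripper":-0.2,"x":0,"y":0,"z":0,"ax":0,"ay":0,"az":0},
  {"gripper":-0.2,"x":0,"y":0,"z":0,"ax":0,"ay":0,"az":0},
])

```text
clock: 7.33
position: [633.5, 120.0, 106.7]
ee_rot: [-0.635, 0.773, -0.0, 0.0]
contact_force: [1.1, 1.4, -0.1]
gripper_width: 51.0
grasp_force: 0.0
```

send_rows([
  {"gripper":-0.2,"x":0,"y":0,"z":-1.5,"ax":0,"ay":0,"az":0},
  {"gripper":-0.2,"x":0,"y":0,"z":-2.5,"ax":0,"ay":0,"az":0},
  {"gripper":-0.2,"x":0,"y":0,"z":-2.5,"ax":0,"ay":0,"az":0},
  {"gripper":-0.2,"x":0,"y":0,"z":-1.5,"ax":0,"ay":0,"az":0},
])

```text
clock: 7.67
position: [634.4, 120.1, 189.5]
ee_rot: [-0.635, 0.773, -0.001, 0.002]
contact_force: [-0.1, 0.6, 0.4]
gripper_width: 51.4
grasp_force: 0.0
```

```bash
python3 - <<'E'
from h import *
m=arm.camera_model("wrist");p,d=arm.get_image("wrist");s=arm.read_state();print(s["clock"],s["position"],s["gripper_width"])
P=cloud("wrist",d,m);Q=P.reshape(-1,3);Q=Q[~np.isnan(Q[:,0])]
h=Q[(np.hypot(Q[:,0]-633,Q[:,1]-121)<18)&(Q[:,2]>120)&(Q[:,2]<140)];print("head",len(h),h.mean(0) if len(h) else 0, np.percentile(h[:,2],[5,50,95]) if len(h) else 0)
k=Q[(np.hypot(Q[:,0]-577,Q[:,1]-124)<80)&(Q[:,2]>102)&(Q[:,2]<112)&(np.hypot(Q[:,0]-633,Q[:,1]-121)>30)];print("peg",len(k),k.mean(0) if len(k) else 0)
t,td=arm.get_image("top");T=cloud("top",td).reshape(-1,3)
h=T[(np.hypot(T[:,0]-633,T[:,1]-123)<18)&(T[:,2]>115)&(T[:,2]<140)];print("top head",len(h),h.mean(0) if len(h) else 0)
cv2.imwrite("pics/w5.png",p[:,:,::-1]);cv2.imwrite("pics/top5.png",t[:,:,::-1])
c=np.hstack([p[:,60:520,::-1],cv2.resize(t[100:220,220:320,::-1],(333,400),interpolation=cv2.INTER_CUBIC)]);cv2.imwrite("pics/c5.png",c)
plan((535,87.3,150),130,8)
E
```

```text
7.7167 [635.84204789 120.45647373 192.52308677] 51.40464831051757
head 1018 [632.9874527  119.89486886 129.09701341] [123.61301619 129.56194087 130.64834677]
peg 448 [535.52760868  87.6058153  107.22751678]
top head 56 [632.26173186 118.4199012  128.51948853]
from [635.2 120.5 190.5] yaw 168.8 turn -38.8
{"x":0.65,"y":1.15,"z":0.51,"az":4.8},{"x":0.75,"y":1.09,"z":0.51,"az":4.8},{"x":0.83,"y":1.02,"z":0.51,"az":4.8},{"x":0.92,"y":0.95,"z":0.51,"az":4.8},{"x":0.99,"y":0.87,"z":0.51,"az":4.8},
{"x":1.06,"y":0.78,"z":0.51,"az":4.8},{"x":1.13,"y":0.69,"z":0.51,"az":4.8},{"x":1.18,"y":0.59,"z":0.51,"az":4.8},
```

View pics/c5.png

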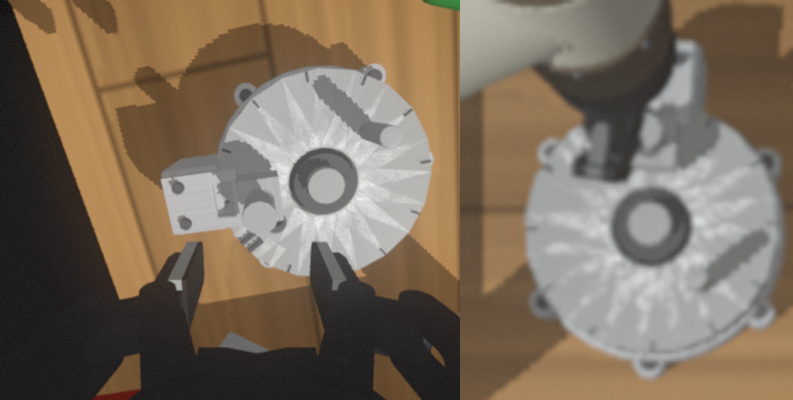

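The pin rides in the bush: its head top is at about 129.5 mm, at crop pixel (262,215). The peg is at (390,135) in the wrist crop, or (535.5,87.6) in the world. The hole needs about 35° more clockwise. I'll go to the peg and straddle it.

send_rows([
  {"gripper":0.39,"x":0.65,"y":1.15,"z":0.4,"ax":0,"ay":0,"az":4.7},
  {"gripper":0.39,"x":0.75,"y":1.1,"z":0.5,"ax":0,"ay":0,"az":4.7},
  {"gripper":0.39,"x":0.83,"y":1.0,"z":0.5,"ax":0,"ay":0,"az":4.7},
  {"gripper":0.39,"x":0.9,"y":0.95,"z":0.5,"ax":0,"ay":0,"az":4.7},
  {"gripper":0.39,"x":1.0,"y":0.87,"z":0.5,"ax":0,"ay":0,"az":4.7},
])

```text
clock: 8.18
position: [569.5, 98.6, 161.0]
ee_rot: [-0.462, 0.887, 0.0, -0.001]
contact_force: [0.3, 0.1, -0.3]
gripper_width: 26.1
grasp_force: 0.0
```

send_rows([
  {"gripper":0.39,"x":1.06,"y":0.78,"z":0.5,"ax":0,"ay":0,"az":4.7},
  {"gripper":0.39,"x":1.13,"y":0.7,"z":0.5,"ax":0,"ay":0,"az":4.7},
  {"gripper":0.39,"x":1.15,"y":0.6,"z":0.5,"ax":0,"ay":0,"az":4.7},
  {"gripper":0.39,"x":0,"y":0,"z":0,"ax":0,"ay":0,"az":0},
  {"gripper":0.39,"x":0,"y":0,"z":0,"ax":0,"ay":0,"az":0},
])

```text
clock: 8.6
position: [532.9, 86.1, 146.8]
ee_rot: [-0.352, 0.936, -0.0, -0.001]
contact_force: [1.0, -0.8, -0.3]
gripper_width: 25.8
grasp_force: 0.0
```

```bash
python3 - <<'E'
from h import *
m=arm.camera_model("wrist");p,d=arm.get_image("wrist");s=arm.read_state();t=s["position"];print(s["clock"],t,s["gripper_width"],s["joints"])
P=cloud("wrist",d,m);Q=P.reshape(-1,3);Q=Q[~np.isnan(Q[:,0])]
k=Q[(np.hypot(Q[:,0]-535.5,Q[:,1]-87.6)<16)&(Q[:,2]>104)&(Q[:,2]<112)]
print("peg",len(k),k.mean(0) if len(k) else 0,(k.min(0)+k.max(0))/2 if len(k) else 0)
cv2.imwrite("pics/w6.png",p[:,:,::-1])
plan((535.5,87.6,81),131.5,5)
S,sd=arm.get_image("side");A=cloud("side",sd).reshape(-1,3)
h=A[(np.hypot(A[:,0]-633,A[:,1]-121)<18)&(A[:,2]>110)&(A[:,2]<140)];print("side head",len(h),np.percentile(h[:,2],[50,90,97]) if len(h) else 0)
E
```

```text
8.65 [533.79714924  86.48431587 147.26495465] 26.195646228527178 [ 4.60776723e-01  3.20639947e-01 -3.19043708e-01  3.56166426e-04
 -9.30772147e-01 -1.31140708e+00]
peg 507 [533.67681322  87.39151117 107.44841787] [534.0943112   87.80966281 106.90201149]
from [533.8  86.5 147.3] yaw 131.3 turn 0.2
{"x":-0.04,"y":-0.01,"z":1.33,"az":-0.0},{"x":-0.04,"y":-0.01,"z":1.33,"az":-0.0},{"x":-0.04,"y":-0.01,"z":1.33,"az":-0.0},{"x":-0.04,"y":-0.01,"z":1.33,"az":-0.0},{"x":-0.04,"y":-0.01,"z":1.33,"az":-0.0},

side head 75 [126.32152607 131.43387161 132.5683904 ]
```

send_rows([
  {"gripper":0.39,"x":-0.1,"y":0.05,"z":1.2,"ax":0,"ay":0,"az":0},
  {"gripper":0.39,"x":0,"y":0,"z":1.4,"ax":0,"ay":0,"az":0},
  {"gripper":0.39,"x":0,"y":0,"z":1.4,"ax":0,"ay":0,"az":0},
  {"gripper":0.39,"x":0,"y":0,"z":1.4,"ax":0,"ay":0,"az":0},
  {"gripper":0.39,"x":0,"y":0,"z":1.1,"ax":0,"ay":0,"az":0},
])

```text
clock: 9.12
position: [534.5, 87.7, 81.3]
ee_rot: [-0.352, 0.936, 0.0, -0.0]
contact_force: [0.6, -0.2, -0.2]
gripper_width: 26.2
grasp_force: 0.0
```

```bash
cat >> h.py <<'E'
import sys
def arc(mm,n=5):
    "rows that carry the tool n steps along the clockwise arc round the hub, mm in all, from where it stands"
    H=np.array([576.9,124.3]);s=arm.read_state();p=s["position"][:2];q=s["ee_rot"]
    y0=np.degrees(np.arctan2(q[1]**2-q[0]**2,2*q[0]*q[1]));a0=np.arctan2(*(p-H)[::-1]);w=-mm/56/n
    print("clock",s["clock"],"tcp",s["position"].round(1),"F",s["contact_force"].round(1),"tool angle %.1f yaw %.1f r %.1f"%(np.degrees(a0)%360,y0%180,np.hypot(*(p-H))))
    for i in range(n):
        A=lambda k:H+56*np.array([np.cos(a0+k*w),np.sin(a0+k*w)])
        b=(p if i==0 else A(i));dv=A(i+1)-b;a=np.radians(y0)+i*w;ey=np.array([np.cos(a),np.sin(a)]);ex=np.array([-ey[1],ey[0]])
        print(f'x {dv@ex/10:.2f} y {dv@ey/10:.2f} az {-np.degrees(w):.2f}')
def head():
    S,sd=arm.get_image("side");A=cloud("side",sd).reshape(-1,3)
    h=A[(np.hypot(A[:,0]-633,A[:,1]-121)<18)&(A[:,2]>105)&(A[:,2]<140)];print("side head",len(h),np.percentile(h[:,2],[50,90,97]).round(1) if len(h) else 0)
E
python3 -c "
from h import *
head();arc(25)"
```

```text
side head 89 [125.1 131.1 132.5]
clock 9.1667 tcp [533.1  87.2  79.3] F [-1.3 -0.1 -0.9] tool angle 220.2 yaw 131.2 r 57.4
x -0.17 y 0.50 az 5.12
x -0.03 y 0.50 az 5.12
x -0.03 y 0.50 az 5.12
x -0.03 y 0.50 az 5.12
x -0.03 y 0.50 az 5.12
```

send_rows([
  {"gripper":0.39,"x":-0.05,"y":0.3,"z":0,"ax":0,"ay":0,"az":3.0},
  {"gripper":0.39,"x":-0.02,"y":0.4,"z":0,"ax":0,"ay":0,"az":4.1},
  {"gripper":0.39,"x":-0.02,"y":0.4,"z":0,"ax":0,"ay":0,"az":4.1},
  {"gripper":0.39,"x":-0.02,"y":0.4,"z":0,"ax":0,"ay":0,"az":4.1},
  {"gripper":0.39,"x":-0.02,"y":0.4,"z":0,"ax":0,"ay":0,"az":4.1},
])

```text
clock: 9.58
position: [525.4, 103.7, 82.3]
ee_rot: [-0.187, 0.982, -0.0, 0.0]
contact_force: [2.0, -3.7, -2.3]
gripper_width: 26.2
grasp_force: 2.1
```

```bash
python3 - <<'E'
from h import *
head();arc(5)
m=arm.camera_model("wrist");p,d=arm.get_image("wrist");Q=cloud("wrist",d,m).reshape(-1,3);cv2.imwrite("pics/w7.png",p[:,:,::-1])
k=Q[(np.hypot(Q[:,0]-525,Q[:,1]-100)<30)&(abs(Q[:,2]-107.5)<2)];print("peg",len(k),k.mean(0) if len(k) else 0)
t,td=arm.get_image("top");cv2.imwrite("pics/top7.png",t[:,:,::-1])
c=np.hstack([p[:,:,::-1][:,60:520],cv2.resize(t[100:220,220:320,::-1],(333,400),interpolation=cv2.INTER_CUBIC)]);cv2.imwrite("pics/c7.png",c)
E
```

```text
side head 89 [125.6 130.5 132. ]
clock 9.6333 tcp [525.1 104.3  82.4] F [-0.9  0.8  0.2] tool angle 201.1 yaw 111.5 r 55.6
x 0.04 y 0.10 az 1.02
x -0.00 y 0.10 az 1.02
x -0.00 y 0.10 az 1.02
x -0.00 y 0.10 az 1.02
x -0.00 y 0.10 az 1.02
peg 1373 [524.17982199  99.31838603 107.54923915]
```

View pics/c7.png

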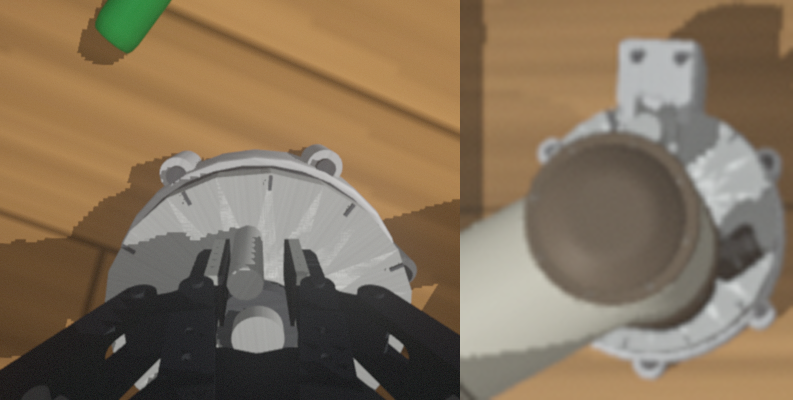

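The pin is still riding. The peg at (248,270) in the crop is pushed by the left finger and has turned 16°, leaving about 19°. I'll advance 10 mm slowly, then in small steps.

send_rows([
  {"gripper":0.39,"x":0,"y":0.2,"z":0,"ax":0,"ay":0,"az":2.05},
  {"gripper":0.39,"x":0,"y":0.2,"z":0,"ax":0,"ay":0,"az":2.05},
  {"gripper":0.39,"x":0,"y":0.2,"z":0,"ax":0,"ay":0,"az":2.05},
  {"gripper":0.39,"x":0,"y":0.2,"z":0,"ax":0,"ay":0,"az":2.05},
  {"gripper":0.39,"x":0,"y":0.2,"z":0,"ax":0,"ay":0,"az":2.05},
])

```text
clock: 10.15
position: [522.6, 113.2, 82.7]
ee_rot: [-0.101, 0.995, -0.0, 0.001]
contact_force: [2.1, -3.3, -1.0]
gripper_width: 26.0
grasp_force: 1.9
```

```bash
cat >> h.py <<'E'
def look():
    head();arc(2.5)
    m=arm.camera_model("wrist");p,d=arm.get_image("wrist");Q=cloud("wrist",d,m).reshape(-1,3);k=Q[(np.hypot(Q[:,0]-522,Q[:,1]-112)<35)&(abs(Q[:,2]-107.5)<2)].mean(0);print("peg",k,"angle",np.degrees(np.arctan2(k[1]-124.3,k[0]-576.9))%360)
    t,td=arm.get_image("top");T=cloud("top",td).reshape(-1,3);h=T[(np.hypot(T[:,0]-632,T[:,1]-120)<14)&(T[:,2]>100)&(T[:,2]<140)];print("top head",len(h),np.median(h[:,2]) if len(h) else 0)
E
python3 -c "
from h import *
look()"
```

```text
side head 87 [124.2 130.3 131.1]
clock 10.2 tcp [522.4 113.6  82.7] F [ 1.2 -2.2  0.1] tool angle 191.1 yaw 101.5 r 55.6
x 0.04 y 0.05 az 0.51
x -0.00 y 0.05 az 0.51
x -0.00 y 0.05 az 0.51
x -0.00 y 0.05 az 0.51
x -0.00 y 0.05 az 0.51
peg [520.52015122 108.8921167  107.56945596] angle 195.28496761159846
top head 91 128.97751054463322
```

send_rows([
  {"gripper":0.39,"x":0,"y":0.06,"z":0,"ax":0,"ay":0,"az":0.6},
  {"gripper":0.39,"x":0,"y":0.06,"z":0,"ax":0,"ay":0,"az":0.6},
  {"gripper":0.39,"x":0,"y":0.06,"z":0,"ax":0,"ay":0,"az":0.6},
  {"gripper":0.39,"x":0,"y":0.06,"z":0,"ax":0,"ay":0,"az":0.6},
  {"gripper":0.39,"x":0,"y":0.06,"z":0,"ax":0,"ay":0,"az":0.6},
])

```text
clock: 10.72
position: [521.0, 116.5, 82.6]
ee_rot: [-0.074, 0.997, -0.0, 0.0]
contact_force: [2.1, -2.4, 1.3]
gripper_width: 26.2
grasp_force: 1.5
```

```bash
python3 -c "
from h import *
look()"
```

```text
side head 88 [125.3 130.5 132.1]
clock 10.7667 tcp [520.9 116.5  82.5] F [ 2.1 -1.4  1.6] tool angle 187.9 yaw 98.5 r 56.5
x -0.05 y 0.05 az 0.51
x -0.00 y 0.05 az 0.51
x -0.00 y 0.05 az 0.51
x -0.00 y 0.05 az 0.51
x -0.00 y 0.05 az 0.51
peg [519.56509868 111.5539944  107.55176437] angle 192.5334894842378
top head 95 128.91316011778906
```

send_rows([
  {"gripper":0.39,"x":-0.01,"y":0.05,"z":0,"ax":0,"ay":0,"az":0.5},
  {"gripper":0.39,"x":0,"y":0.05,"z":0,"ax":0,"ay":0,"az":0.5},
  {"gripper":0.39,"x":0,"y":0.05,"z":0,"ax":0,"ay":0,"az":0.5},
  {"gripper":0.39,"x":0,"y":0.05,"z":0,"ax":0,"ay":0,"az":0.5},
  {"gripper":0.39,"x":0,"y":0.05,"z":0,"ax":0,"ay":0,"az":0.5},
])

```text
clock: 11.28
position: [520.3, 118.7, 82.3]
ee_rot: [-0.052, 0.999, -0.0, -0.0]
contact_force: [0.5, -3.7, 2.1]
gripper_width: 26.1
grasp_force: 1.6
```

```bash
python3 -c "
from h import *
look()"
```

```text
side head 87 [124.  129.9 130.8]
clock 11.3333 tcp [520.3 118.9  82.3] F [ 0.9 -2.6  2.1] tool angle 185.5 yaw 95.9 r 56.9
x -0.09 y 0.05 az 0.51
x -0.00 y 0.05 az 0.51
x -0.00 y 0.05 az 0.51
x -0.00 y 0.05 az 0.51
x -0.00 y 0.05 az 0.51
peg [518.97670281 114.25268538 107.54399309] angle 189.84055148344757
top head 96 128.41861735300398
```

send_rows([
  {"gripper":0.39,"x":-0.01,"y":0.04,"z":0,"ax":0,"ay":0,"az":0.4},
  {"gripper":0.39,"x":0,"y":0.04,"z":0,"ax":0,"ay":0,"az":0.4},
  {"gripper":0.39,"x":0,"y":0.04,"z":0,"ax":0,"ay":0,"az":0.4},
  {"gripper":0.39,"x":0,"y":0.04,"z":0,"ax":0,"ay":0,"az":0.4},
  {"gripper":0.39,"x":0,"y":0.04,"z":0,"ax":0,"ay":0,"az":0.4},
])

```text
clock: 11.85
position: [520.1, 120.7, 82.2]
ee_rot: [-0.035, 0.999, -0.0, -0.0]
contact_force: [-1.4, -4.1, 2.5]
gripper_width: 26.1
grasp_force: 1.7
```

```bash
python3 -c "
from h import *
look()"
```

```text
side head 87 [124.4 130.2 131.1]
clock 11.9 tcp [520.2 120.8  82.2] F [-0.6 -4.1  1.9] tool angle 183.5 yaw 93.9 r 56.8
x -0.08 y 0.05 az 0.51
x -0.00 y 0.05 az 0.51
x -0.00 y 0.05 az 0.51
x -0.00 y 0.05 az 0.51
x -0.00 y 0.05 az 0.51
peg [518.66631321 116.06198428 107.56076728] angle 188.05190620105108
top head 95 128.13139529458886
```

send_rows([
  {"gripper":0.39,"x":-0.01,"y":0.04,"z":0,"ax":0,"ay":0,"az":0.4},
  {"gripper":0.39,"x":0,"y":0.04,"z":0,"ax":0,"ay":0,"az":0.4},
  {"gripper":0.39,"x":0,"y":0.04,"z":0,"ax":0,"ay":0,"az":0.4},
  {"gripper":0.39,"x":0,"y":0.04,"z":0,"ax":0,"ay":0,"az":0.4},
  {"gripper":0.39,"x":0,"y":0.04,"z":0,"ax":0,"ay":0,"az":0.4},
])

```text
clock: 12.42
position: [520.2, 122.8, 82.1]
ee_rot: [-0.017, 1.0, -0.0, -0.0]
contact_force: [-1.4, -3.2, 1.1]
gripper_width: 26.1
grasp_force: 1.7
```

```bash
python3 -c "
from h import *
look()"
```

```text
side head 58 [115.9 118.8 119.7]
clock 12.4667 tcp [520.2 122.9  82.1] F [-1.  -3.3  2.4] tool angle 181.5 yaw 92.0 r 56.8
x -0.08 y 0.05 az 0.51
x -0.00 y 0.05 az 0.51
x -0.00 y 0.05 az 0.51
x -0.00 y 0.05 az 0.51
x -0.00 y 0.05 az 0.51
peg [518.54258529 117.65409873 107.5862109 ] angle 186.49700868062854
top head 93 117.35526763562768
```

The pin has dropped 12 mm. I'll back off to centre round the peg, then lift clear.

send_rows([
  {"gripper":0.39,"x":0,"y":-0.2,"z":0,"ax":0,"ay":0,"az":0},
  {"gripper":0.39,"x":0,"y":-0.2,"z":0,"ax":0,"ay":0,"az":0},
  {"gripper":0.3,"x":0,"y":-0.08,"z":0,"ax":0,"ay":0,"az":0},
  {"gripper":0.2,"x":0,"y":0,"z":0,"ax":0,"ay":0,"az":0},
  {"gripper":0.2,"x":0,"y":0,"z":0,"ax":0,"ay":0,"az":0},
])

```text
clock: 12.98
position: [521.1, 118.4, 82.4]
ee_rot: [-0.018, 1.0, 0.0, 0.0]
contact_force: [-0.5, 0.3, 0.0]
gripper_width: 33.9
grasp_force: 0.0
```

send_rows([
  {"gripper":0.2,"x":0,"y":0,"z":-1.0,"ax":0,"ay":0,"az":0},
  {"gripper":0.2,"x":0,"y":0,"z":-2.0,"ax":0,"ay":0,"az":0},
  {"gripper":0.2,"x":0,"y":0,"z":-3.0,"ax":0,"ay":0,"az":0},
  {"gripper":0.2,"x":0,"y":0,"z":-3.0,"ax":0,"ay":0,"az":0},
  {"gripper":0.2,"x":0,"y":0,"z":-2.0,"ax":0,"ay":0,"az":0},
])

```text
clock: 13.4
position: [521.9, 118.6, 196.2]
ee_rot: [-0.018, 1.0, 0.001, 0.002]
contact_force: [1.8, -0.8, 0.8]
gripper_width: 34.1
grasp_force: 0.0
```

send_rows([
  {"gripper":0.2,"x":0,"y":0,"z":-1.0,"ax":0,"ay":0,"az":0},
  {"gripper":0.2,"x":0,"y":0,"z":0,"ax":0,"ay":0,"az":0},
  {"gripper":0.2,"x":0,"y":0,"z":0,"ax":0,"ay":0,"az":0},
  {"gripper":0.2,"x":0,"y":0,"z":0,"ax":0,"ay":0,"az":0},
])

```text
clock: 13.73
position: [519.7, 117.8, 200.7]
ee_rot: [-0.017, 1.0, -0.0, -0.002]
contact_force: [-0.0, 0.3, -0.4]
gripper_width: 34.1
grasp_force: 0.0
```

```bash
python3 - <<'E'
from h import *
look()
S,_=arm.get_image("side");t,td=arm.get_image("top")
T=cloud("top",td).reshape(-1,3);h=T[(np.hypot(T[:,0]-632,T[:,1]-121)<15)&(T[:,2]>114)&(T[:,2]<125)];print(h.mean(0) if len(h) else 0)
cv2.imwrite("pics/c9.png",np.hstack([cv2.resize(S[140:240,290:390,::-1],(400,400),interpolation=cv2.INTER_CUBIC),cv2.resize(t[100:200,230:330,::-1],(400,400),interpolation=cv2.INTER_CUBIC)]))
E
```

```text
side head 60 [116.  118.2 119.7]
clock 13.7833 tcp [519.7 117.7 200.5] F [ 0.1  0.9 -1. ] tool angle 186.6 yaw 92.0 r 57.6
x -0.15 y 0.06 az 0.51
x 0.00 y 0.05 az 0.51
x 0.00 y 0.05 az 0.51
x 0.00 y 0.05 az 0.51
x 0.00 y 0.05 az 0.51
peg [520.89679799 116.86674261 107.57231234] angle 187.56062817692057
top head 80 117.12421979404945
[635.00079103 121.88611562 117.48339829]
```

View pics/c9.png

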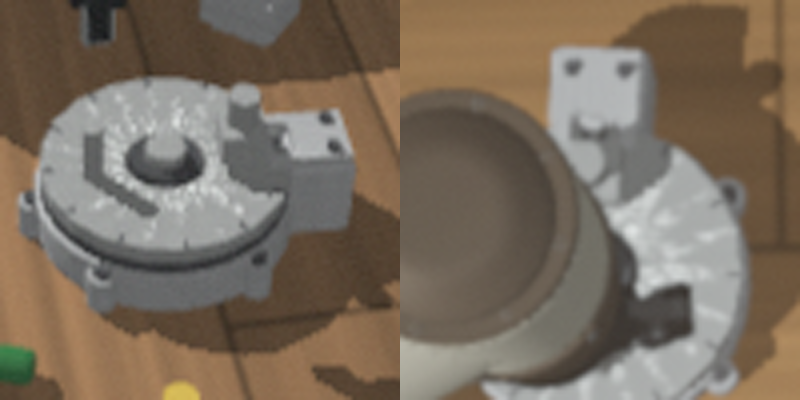

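The side crop shows the pin's head sitting upright on the bush at (243,105), and the gripper well clear of everything. I'll hand the job in.

```bash
python3 -c "
from bench import arm
print(arm.job_done())"
```

```text
the job is handed in; nothing more can be done
None
```

I put the stop pin in the bush, where it rode on the ring, then turned the flywheel clockwise until the pin dropped 12 mm home in the marked hole. I then let go of everything, lifted clear and handed the job in at about 14 s; the hand-in call returned no verdict.

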